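# Pack the winery sample kit into its transport caddy

### The arm

A 6-joint arm with a two-finger parallel gripper is mounted at the origin on the work surface. World frame = base frame: x ahead of the robot, y to its left, z up, the work surface at z = 0. Lengths are in m, angles in degrees, forces in N, time in s.
With the tool pointing down it reaches from about 0.225 to 0.725 m from the base axis. Payload 3.1 kg.
Tool frame: the origin (TCP) lies midway between the tips of the shut fingers; the grasp point (between the pads) lies 19 mm behind it (bot.hold_point_z is the distance from the TCP to the grasp point, in m); z points along the fingers, y is the direction in which the jaws open and shut (so a half turn about z gives the same grasp; the last joint's range is limited). The gripper opens to 85 mm and grips with 20 to 120 N. Pads are 22 mm wide; open, the fingers measure 114 mm over their backs; the gripper's body (76 mm by 85 mm) begins 54 mm behind the grasp point. The pads swing forward as they close: fully open they stand 13 mm farther back than shut.
Start: joints at [-77.796, 2.75, 5.684, 92.934, 0, 82.678], TCP at [0.175, -0.495, 0.231] pointing down, gripper open.
Joint ranges: [-166.93, 166.93], [-56.73, 111.36], [-69.38, 81.34], [-121.58, 131.49], [-85.45, 84.26], [-180, 180]. Speed limits (degrees/s): [159.86, 159.86, 180, 180, 180, 180].

### API

Orientations are given as [roll, pitch, yaw] about the fixed x, y, z axes, in that order (R = Rz(yaw) Ry(pitch) Rx(roll)).
In Python, from rig import bot gives the robot as it stands. The module is installed in compiled form; this text tells all that it offers.
- The arm moves only by the tool arm_command, never from a script. Its argument "plan" is a list of rows, each a list of 2 entries, a list of its own where there are three numbers: the shift along the tool's x, y, z in cm, then the turn about the tool's z in rad. A call has 1 to 12 rows; each row shifts and turns the commanded pose from where the row before left it, along the tool's axes as they then stand; what a row does not reach is not made up. A row lasts 1/12 s, in which the tool goes at most 41.7 mm and 7.16 degrees, less where a joint would pass 70% of its speed; a pose out of reach is approached as far as the arm can. A call with a gripper value outside its range is refused whole. "grip" is the closure, from 0 (fully open) to 1 (shut), set as the call begins (left out, the last holds). The fingers move at their own pace and stop on an object; "newtons" is the grip in N (left out, the last holds). Time passes only in rows, so rows that do not move let the fingers close. It gives the time, the measured TCP pose, the force and the opening at its end, in the units of the state.
- bot.state(): the state, without advancing time (a new reading comes with each control period).
- bot.camera(name): name is "scene" or "top" or "wrist"; returns a dict with "image" (420x560x3 uint8, red, green, blue), "range_z" (420x560 float32, m along the optical axis (not along the pixel's ray), 0 where there is no reading), "K" (3x3 intrinsics, pixels), "k1" (the pictures are not rectified: a ray, as slopes to the right and down, at radius r is drawn at 1 + k1 r^2 times it, then the intrinsics apply), "pose" (4x4, takes a point from camera to world coordinates). Camera axes: x right, y down, z forward; pixel columns grow to the right and rows downward; lengths in m; the calibration is good to about 2 mm. A picture is of the moment at which its call begins.
- bot.finish_job(): hands the job in, once; it reports no verdict.
The state is a dict: "clock": time; "joint_positions": joint angles; "qd": joint speeds; "joint_torque": joint torques, N m; "eef_pos": TCP position; "eef_rot": TCP orientation; "force": force on the tool from outside, world axes, zero at the start; "torque": the same for the moment, N m; "width": opening from 0.0 (shut) to 1.0 (fully open).
Only numpy, scipy, OpenCV 4.12 (cv2) and the standard library are available. Lean on these libraries where they do the work, as an engineer would, in place of code of your own. Each camera call takes 0.05 s, during which the arm holds its last target. There are 200 camera calls.

### The job

Finish packing the sample kit into the grey caddy, which already holds one vial: the cuvette case, the round bottle and the square bottle go together into the large compartment, where they only just fit side by side, and the other vial goes into the free small pocket. Every piece, the first vial included, must end standing upright with its base on the caddy's floor; set them down, do not drop them. Leave the two flasks, the beaker and the steel canister where they stand.

Things in the scene. Friction and masses are not known exactly. Their poses are not given: they have to be found in the camera images.
- caddy: open grey caddy fixed to the bench at any yaw, 168 (x) x 107 (y) x 45 mm high; walls and floor 5 mm. Origin: centre of underside. Large compartment 117 (x) x 97 (y) mm, 40 deep, centred at x = -20.5, y = 0. Behind a 5 mm partition at +x: two pockets 36 x 36 mm, 40 deep, at x = +61, y = +30.5 and -30.5, a solid 25 mm block between them. All walls equally high
- main_floor (a point): centre of the large compartment's floor (5 mm above the bench), axes as the caddy's
- pocket_a (a point): centre of the floor of the pocket at the caddy's +y side (5 mm above the bench), axes as the caddy's
- pocket_b (a point): centre of the floor of the pocket at the caddy's -y side (5 mm above the bench), axes as the caddy's
- case: cuvette case: black plastic slab with a thin grey seam and a steel clasp, 112 mm (x) x 36 mm (y) x 72 mm high, standing. Origin: centre of its underside, z up
- round_bottle: round amber glass bottle with paper label: body 56 mm in diameter up to 68 mm height, shoulder narrowing to the neck (28 mm) at 80 mm, black cap 34 mm in diameter from 82 to 110 mm. Origin: centre of its underside, z up
- square_bottle: square white plastic bottle: body 54 x 54 mm up to 66 mm height (sides along x and y), shoulder to 74 mm, white round cap 34 mm in diameter from 76 to 104 mm. Origin: centre of its underside, z up
- vial_1: amber glass vial with black cap, cylinder 28 mm in diameter, 75 mm high. Origin: centre of its underside, z up
- vial_2: a second vial, the same as vial_1, that already stands in pocket_a of the caddy
- flask_1: bystander: conical glass flask, 64 mm in diameter at the foot, narrowing to a 26 mm neck (32 mm rim), 105 mm high. Origin: centre of its underside
- flask_2: bystander: a second conical flask, the same as flask_1
- canister: bystander: squat steel canister, 50 mm in diameter, 48 mm high. Origin: centre of its underside
- beaker: bystander: small glass beaker, 52 mm in diameter, 68 mm high. Origin: centre of its underside

How it is judged:
By the outcome, as a careful person would: the job done as asked, in the order asked, and still so for the second after the job is handed in, with the robot touching nothing.
It also fails if it takes over 72 s, if anything falls off the work surface, if the arm or the gripper's body presses on something with over 40 N, if the wrist force passes 120 N, or if a joint passes its speed limit or range.

## Working session

There is one attempt and no reset: what is moved stays moved. The work goes in short steps, Python scripts to look and compute and a tool call to move; the robot and the scene stay as the last step left them, time stands still between calls to the robot, and variables do not carry over. Pictures are saved under pics/ and viewed, about 8 in all and at most 12, crops included, and the job is handed in when it is done.

Besides the shell and the picture viewer there is one more tool, called after "Request:" by a JSON object that holds its "fn" and its "kwargs". arm_command: Moves the arm, as the interface text tells. Its arguments: {"type":"object","properties":{"plan":{"type":"array"},"grip":{"type":"number"},"newtons":{"type":"number"}},"required":["plan"]}

```bash
mkdir -p pics
cat > h.py <<'E'
import numpy as np, cv2
from rig import bot
def snap(n,save=None):
    c=bot.camera(n)
    if save: cv2.imwrite('pics/'+save,c['image'][:,:,::-1])
    return c
def cloud(c):
    h,w=c['range_z'].shape
    u,v=np.meshgrid(np.arange(w),np.arange(h))
    return ray(c,u,v,c['range_z'])
def ray(c,u,v,z=None):
    K=c['K'];x=(np.asarray(u,float)-K[0,2])/K[0,0];y=(np.asarray(v,float)-K[1,2])/K[1,1]
    a,b=x.copy(),y.copy()
    for _ in range(10):
        s=1+c['k1']*(a*a+b*b);a,b=x/s,y/s
    d=np.stack([a,b,np.ones_like(a)],-1)
    if z is None: return d@c['pose'][:3,:3].T
    return (d*np.asarray(z)[...,None])@c['pose'][:3,:3].T+c['pose'][:3,3]
def onplane(c,u,v,z):
    d=ray(c,u,v);o=c['pose'][:3,3];return o+d*((z-o[2])/d[...,2])[...,None]
E
python3 - <<'E'
from h import *
import pickle
cs={n:snap(n,n+'0.png') for n in('top','scene')}
pickle.dump(cs,open('c0.pkl','wb'))
for n,c in cs.items(): print(n,c['K'],c['k1'],c['pose'])
print(bot.state(),bot.hold_point_z)
E
```

```text
top [[503.9378765    0.         279.7753825 ]
 [  0.         503.9378765  210.09674989]
 [  0.           0.           1.        ]] -0.07540867904637173 [[-0.01112775 -0.99893615  0.04475209  0.44348252]
 [-0.9999331   0.01125779  0.00265481 -0.01552962]
 [-0.0031558  -0.04471955 -0.9989946   1.33345748]
 [ 0.          0.          0.          1.        ]]
scene [[380.3666925    0.         275.96490105]
 [  0.         380.3666925  200.91888211]
 [  0.           0.           1.        ]] -0.05363563579802181 [[ 0.17259737  0.77558275 -0.60719153  1.11245843]
 [ 0.98491631 -0.14355798  0.09659699 -0.10607394]
 [-0.01224823 -0.61470522 -0.78866182  0.80447309]
 [ 0.          0.          0.          1.        ]]
{'clock': 0.1, 'joint_positions': array([-7.77945389e+01,  2.78849595e+00,  5.59833505e+00,  9.29361873e+01,
        1.24096643e-03,  8.26767743e+01]), 'qd': array([ 0.10798984, -0.10702608,  0.2408404 , -0.02414539, -0.03332283,
        0.02619098]), 'joint_torque': array([ 3.39233389e-03, -3.39850974e+01,  3.20935714e+01,  1.58566557e-02,
       -1.10094286e-04, -1.24497681e-06]), 'eef_pos': array([ 0.17535915, -0.494227  ,  0.23021592]), 'eef_rot': array([-1.79874841e+02, -1.73360179e-02,  1.95286665e+01]), 'force': array([-0.24479824,  0.4130537 ,  0.34092104]), 'torque': array([0.03424396, 0.05033004, 0.00819899]), 'width': 1.0006829393885976} 0.0187
```

View pics/top0.png

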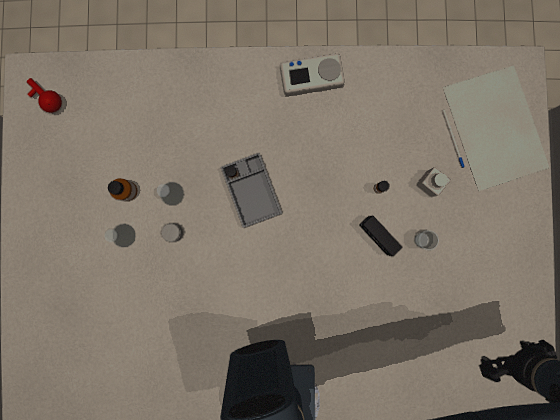

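View pics/scene0.png

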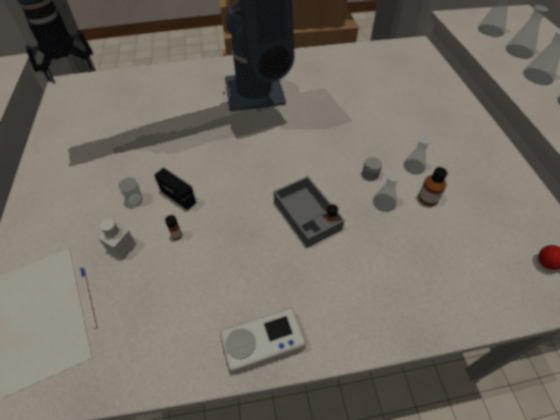

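The top view shows the caddy at (251,190) with vial_2 at (231,171). The round bottle is at (122,188), the flasks at (172,193) and (122,235), and the canister at (172,232). Vial_1 is at (381,186), the square bottle at (433,181), the case at (380,235) and the beaker at (426,239). The scene view agrees with this layout.

Run:
```python
from h import *
import pickle
cs=pickle.load(open('c0.pkl','rb'))
c=cs['top'];P=cloud(c);z=P[...,2]
print('table z',np.median(z[260:290,200:400]),np.median(z[120:140,180:400]))
B={'caddy':(215,148,290,232),'case':(352,208,408,262),'sq':(412,162,455,202),'rb':(102,172,145,207),'v1':(370,176,394,198),'f1':(152,176,188,210),'f2':(104,220,140,252),'can':(156,218,188,246),'beak':(411,225,442,254)}
for n,(a,b,d,e) in B.items():
    p=P[b:e,a:d].reshape(-1,3);p=p[p[:,2]>0.02]
    print(n,len(p),'z pct',np.percentile(p[:,2],[50,90,99]).round(4))
    t=p[p[:,2]>np.percentile(p[:,2],99)-0.006]
    r=cv2.minAreaRect((t[:,:2]*1000).astype(np.float32)); print('   top n',len(t),'rect c,size,ang',np.round(r[0],1),np.round(r[1],1),round(r[2],1), 'mean',t.mean(0).round(4))
    r=cv2.minAreaRect((p[:,:2]*1000).astype(np.float32)); print('   all rect',np.round(r[0],1),np.round(r[1],1),round(r[2],1))
big=cv2.resize(c['image'][140:265,95:455][:,:,::-1],None,fx=2.2,fy=2.2,interpolation=cv2.INTER_CUBIC)
s=cv2.resize(c['image'][145:240,210:295][:,:,::-1],None,fx=6,fy=6,interpolation=cv2.INTER_CUBIC)
s=s; cv2.imwrite('pics/caddy0.png',s)
```

```text
table z -7.489637301816288e-05 -1.0863199459643091e-05
caddy 901 z pct [0.0449 0.0784 1.3335]
   top n 28 rect c,size,ang [443.5 -15.5] [0. 0.] 0.0 mean [ 0.4435 -0.0155  1.3335]
   all rect [532.2  55. ] [214.8 107. ] 19.9
case 770 z pct [0.0711 0.0747 1.3335]
   top n 13 rect c,size,ang [443.5 -15.5] [0. 0.] 0.0 mean [ 0.4435 -0.0155  1.3335]
   all rect [ 454.8 -173.6] [303.5  91.5] 77.3
sq 586 z pct [0.0673 0.1047 1.3335]
   top n 7 rect c,size,ang [443.5 -15.5] [0. 0.] 0.0 mean [ 0.4435 -0.0155  1.3335]
   all rect [ 496.6 -234.5] [ 70.3 445.1] 22.6
rb 496 z pct [0.0738 0.1109 0.1767]
   top n 5 rect c,size,ang [443.5 -15.5] [0. 0.] 0.0 mean [ 0.4435 -0.0155  1.3335]
   all rect [491.4 203.3] [444.5  55. ] 70.6
v1 145 z pct [0.0738 0.0773 0.0799]
   top n 72 rect c,size,ang [ 509.  -148.3] [ 25.6 295. ] 21.3 mean [ 0.5557 -0.2696  0.0936]
   all rect [ 499.7 -152.6] [ 27.7 295.9] 25.7
f1 401 z pct [0.0564 0.1066 1.3335]
   top n 7 rect c,size,ang [443.5 -15.5] [0. 0.] 0.0 mean [ 0.4435 -0.0155  1.3335]
   all rect [512.8 135.8] [328.4  54.2] 74.8
f2 424 z pct [0.0565 0.106  1.3335]
   top n 6 rect c,size,ang [443.5 -15.5] [0. 0.] 0.0 mean [ 0.4435 -0.0155  1.3335]
   all rect [438.2 204. ] [439.   55.1] 89.4
can 297 z pct [0.047  0.0509 0.0528]
   top n 155 rect c,size,ang [448.1 267.9] [44.3 40.9] 89.3 mean [0.4475 0.2691 0.0493]
   all rect [446.8 267.2] [48. 44.] 89.9
beak 257 z pct [0.0547 0.0688 0.0747]
   top n 29 rect c,size,ang [ 426.1 -212.8] [395.4  47.8] 88.6 mean [ 0.4227 -0.3607  0.1577]
   all rect [ 424.6 -213.4] [396.3  48.1] 89.0
```

View pics/caddy0.png

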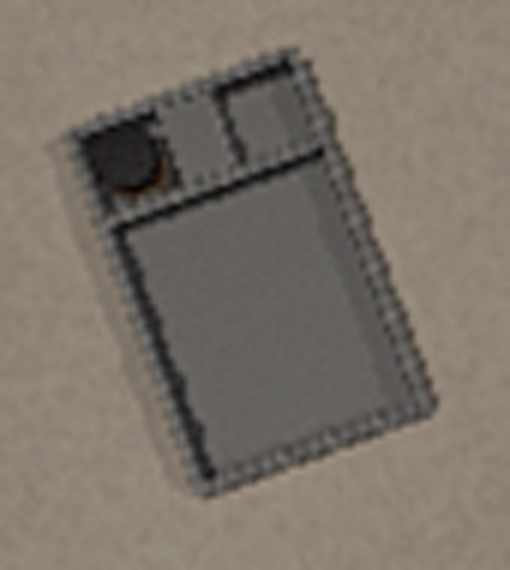

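The caddy crop shows vial_2 in the upper-left pocket, which is pocket_a at world +y. The free pocket_b is at the upper right. The depth holes need filtering before I refine the measurements.

```bash
cat >> h.py <<'E'
def circ(c,box,z,zt=.006):
    """centre of a flat top at height z, from top-view points in box; enclosing circle & mean"""
    P=cloud(c);a,b,d,e=box;p=P[b:e,a:d].reshape(-1,3);p=p[abs(p[:,2]-z)<zt]
    (x,y),r=cv2.minEnclosingCircle((p[:,:2]*1000).astype(np.float32))
    return np.round([x,y,2*r],1),(p.mean(0)*1000).round(1),len(p)
E
python3 - <<'E'
from h import *
import pickle
cs=pickle.load(open('c0.pkl','rb'))
c=cs['top'];P=cloud(c);im=c['image'].astype(int)
print('v1',circ(c,(370,176,394,198),.075));print('v2',circ(c,(220,160,245,185),.080))
print('rb cap',circ(c,(102,172,145,207),.110));print('sq cap',circ(c,(412,162,455,202),.104))
print('f1',circ(c,(152,176,188,210),.105),'f2',circ(c,(104,220,140,252),.105),'can',circ(c,(156,218,188,246),.048))
def rect(box,lo,hi):
    a,b,d,e=box;p=P[b:e,a:d].reshape(-1,3);p=p[(p[:,2]>lo)&(p[:,2]<hi)]
    r=cv2.minAreaRect((p[:,:2]*1000).astype(np.float32));return np.round(r[0],1),np.round(r[1],1),round(r[2],1),len(p)
print('caddy',rect((215,148,290,232),.03,.052));print('caddy floor',rect((230,165,290,232),.002,.010) )
print('case',rect((352,208,408,262),.066,.079));print('sq body',rect((412,162,455,202),.055,.07),'rbbody',rect((102,172,145,207),.04,.075))
# colour: case black mask cast at z=.072
m=(im.max(2)<60);m2=np.zeros_like(m);m2[208:262,352:408]=m[208:262,352:408]
print(m2.sum())
w=snap('wrist','wrist0.png');pickle.dump(w,open('w0.pkl','wb'))
T=np.eye(4);s=bot.state();from scipy.spatial.transform import Rotation as R
T[:3,:3]=R.from_euler('xyz',s['eef_rot'],degrees=True).as_matrix();T[:3,3]=s['eef_pos']
print(w['K'],w['k1']);print((np.linalg.inv(T)@w['pose']).round(4))
E
```

```text
v1 (array([ 557.4, -273.8,   28.5]), array([ 557.6, -273.6,   75.1]), 98)
v2 (array([599.1, 110.8,  27.6]), array([599.1, 111. ,  79.3]), 96)
rb cap (array([558.9, 394.8,  35.6]), array([558.8, 394. , 109.5]), 150)
sq cap (array([ 569.6, -410.4,   34. ]), array([ 569.6, -409.7,  103.8]), 150)
f1 (array([550.3, 274.1,  32.2]), array([550.3, 274.2, 105.1]), 130) f2 (array([441.3, 403.5,  33.6]), array([442. , 404.7, 104.6]), 125) can (array([448.2, 267.6,  47.6]), array([447.4, 267.9,  47.7]), 250)
caddy (array([554. ,  62.9]), array([168.4, 107. ]), 19.9, 705)
caddy floor (array([536.1,  41.3]), array([156.3, 175.2]), 89.4, 1792)
case (array([ 433.2, -269.2]), array([111.5,  36.7]), 43.6, 627)
sq body (array([ 569.7, -409.8]), array([55.6, 55.9]), 51.6, 252) rbbody (array([557.4, 390.4]), array([46.5, 55.2]), 72.7, 221)
762
[[359.12960031   0.         283.78017429]
 [  0.         359.12960031 209.60821931]
 [  0.           0.           1.        ]] -0.07415476874776965
[[ 1.000e-04 -9.537e-01 -3.007e-01  7.660e-02]
 [ 1.000e+00  3.000e-04 -8.000e-04 -5.000e-04]
 [ 8.000e-04 -3.007e-01  9.537e-01 -1.418e-01]
 [ 0.000e+00  0.000e+00  0.000e+00  1.000e+00]]
```

```bash
cat >> h.py <<'E'
def go(x,y,z,yaw):
    """prints shift (cm, current tool axes) and turn (rad) from the measured pose to the target (mm, deg)"""
    from scipy.spatial.transform import Rotation as R
    s=bot.state();M=R.from_euler('xyz',s['eef_rot'],degrees=True).as_matrix()
    psi=np.degrees(np.arctan2(M[1,0],M[0,0]))
    M=R.from_euler('xyz',[180,0,psi],degrees=True).as_matrix()
    d=M.T@(np.array([x,y,z])/1000-s['eef_pos'])*100
    t=-(yaw-psi+180)%360
    t=((psi-yaw+180)%360)-180
    print('t',round(s['clock'],2),'pos',(s['eef_pos']*1000).round(1),'yaw',psi.round(2),'shift cm',d.round(2),'xy rows',np.ceil(np.hypot(d[0],d[1])/4.1),'turn',np.radians(t).round(3),'w',round(s['width'],3),'F',s['force'].round(1),'q6',s['joint_positions'][5].round(1))
def cad(x,y):
    a=np.radians(YAW);return CX+x*np.cos(a)-y*np.sin(a),CY+x*np.sin(a)+y*np.cos(a)
CX,CY,YAW=554.0,62.9,19.9
E
python3 -c "
from h import *
go(433.2,-269.2,46,43.6)"
```

```text
t 0.15 pos [ 175.3 -494.3  230.4] yaw 19.52 shift cm [ 31.83 -12.6   18.44] xy rows 9.0 turn -0.42 w 0.999 F [0.5 0.5 0.5] q6 82.7
```

Request:
{"fn": "arm_command", "kwargs": {"plan": [[[3.18,-1.26,0],0],[[3.18,-1.26,0],0],[[3.18,-1.26,0],0],[[3.18,-1.26,0],0],[[3.18,-1.26,0],0],[[3.18,-1.26,0],0],[[3.18,-1.26,0],0],[[3.18,-1.26,0],0],[[3.18,-1.26,0],0],[[3.18,-1.26,0],0],[[0,0,2],-0.1],[[0,0,2],-0.1]], "grip": 0}}

```text
clock: 1.15
eef_pos: [0.4353, -0.2687, 0.192]
eef_rot: [179.8, -0.1, 31.5]
force: [-0.2, -0.6, -1.1]
width: 1.003
```

Request:
{"fn": "arm_command", "kwargs": {"plan": [[[0,0,2],-0.1],[[0,0,2],-0.12],[[0,0,0],0],[[0,0,0],0],[[0,0,0],0]]}}

```text
clock: 1.57
eef_pos: [0.4333, -0.27, 0.1522]
eef_rot: [180.0, -0.0, 43.4]
force: [1.0, -0.3, -0.5]
width: 0.997
```

```bash
python3 -c "
from h import *
go(433.2,-269.2,46,43.6)
c=snap('wrist','w1.png')"
```

```text
t 1.57 pos [ 433.3 -270.   152.2] yaw 43.44 shift cm [ 0.05 -0.07 10.62] xy rows 1.0 turn -0.003 w 0.997 F [ 1.  -0.3 -0.5] q6 97.1
```

View pics/w1.png

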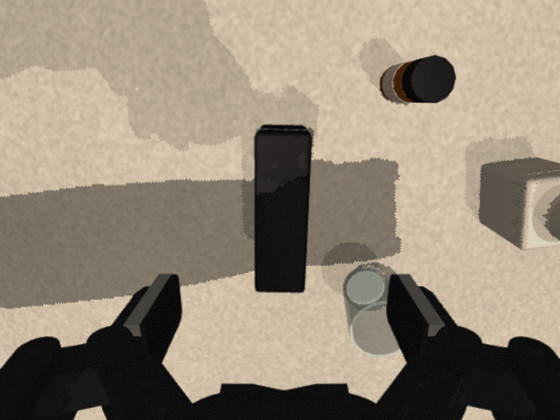

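The wrist view shows the case centred at about (281,210) between the open fingers, with the beaker clear at (367,310). I'll cross-check the pose with the wrist depth.

```bash
cat >> h.py <<'E'
def rectz(c,lo,hi,xy,rad):
    """min-area rectangle (mm, deg) of points with lo<z<hi (mm) near xy"""
    p=cloud(c).reshape(-1,3)*1000;p=p[(p[:,2]>lo)&(p[:,2]<hi)&(np.hypot(p[:,0]-xy[0],p[:,1]-xy[1])<rad)]
    r=cv2.minAreaRect(p[:,:2].astype(np.float32));return np.round(r[0],1),np.round(r[1],1),round(r[2],1),len(p),np.median(p[:,2]).round(1)
E
python3 -c "
from h import *
c=snap('wrist');t=snap('top')
print('case',rectz(c,66,78,(433,-269),80));print('vial',rectz(c,70,80,(557,-274),30))
print('sqbody',rectz(c,58,70,(570,-410),60))
im=c['image'].astype(int);print(im[150:160,283])
P=cloud(c)*1000
for v in(140,180,220,270):
  r=[u for u in range(230,340) if P[v,u,2]>65 and P[v,u,2]<79];print(v,r[0],r[-1],P[v,r[0]].round(1),P[v,r[-1]].round(1))
"
```

```text
case (array([ 432. , -267.8]), array([111.8,  35.9]), 41.9, 8689, np.float64(71.2))
vial (array([ 557. , -272.9]), array([27.1, 27.2]), 27.9, 1741, np.float64(74.2))
sqbody (array([ 559.4, -400.8]), array([54.1, 32.2]), 53.0, 2422, np.float64(65.0))
[[40 38 36]
 [39 34 35]
 [38 32 30]
 [40 36 35]
 [37 35 31]
 [37 33 30]
 [35 35 33]
 [40 37 36]
 [37 35 34]
 [39 34 32]]
140 253 310 [ 457.5 -220.9   70.1] [ 481.7 -246.8   68.3]
180 253 308 [ 438.5 -238.    69.5] [ 462.7 -263.8   68.9]
220 253 306 [ 418.  -256.4   68.4] [ 442.4 -281.8   69.1]
270 253 304 [ 390.4 -281.1   68.5] [ 415.1 -306.9   68.8]
```

Request:
{"fn": "arm_command", "kwargs": {"plan": [[[0.06,-0.17,1.8],0.025],[[0,0,2.6],0],[[0,0,2.6],0],[[0,0,2.4],0],[[0,0,1.2],0],[[0,0,0],0]]}}

```text
clock: 2.22
eef_pos: [0.4305, -0.2668, 0.0427]
eef_rot: [-179.7, 0.0, 42.1]
force: [-1.3, 0.2, 0.5]
width: 1.002
```

Request:
{"fn": "arm_command", "kwargs": {"plan": [[[0,0,0],0],[[0,0,0],0],[[0,0,0],0],[[0,0,0],0],[[0,0,0],0],[[0,0,0],0]], "grip": 1, "newtons": 50}}

```text
clock: 2.72
eef_pos: [0.4333, -0.2689, 0.0473]
eef_rot: [179.8, -0.0, 42.2]
force: [-1.2, 0.5, 5.5]
width: 0.414
```

Request:
{"fn": "arm_command", "kwargs": {"plan": [[[0,0,-1],0],[[0,0,-2.5],0],[[0,0,-3],0],[[0,0,-3],0],[[0,0,-3],0],[[0,0,-2],0.1],[[0,0,0],0.1],[[0,0,0],0.1],[[0,0,0],0.088],[[0,0,0],0],[[0,0,0],0]]}}

```text
clock: 3.63
eef_pos: [0.432, -0.2679, 0.19]
eef_rot: [-179.9, 0.0, 20.1]
force: [0.3, 0.1, -2.3]
width: 0.406
```

```bash
python3 -c "
from h import *
x,y=cad(-20.5,29);print(x,y);go(x,y,190,19.9)"
```

```text
524.853086440108 83.19057490393462
t 3.63 pos [ 432.  -267.9  190. ] yaw 20.05 shift cm [ 20.76 -29.8   -0.  ] xy rows 9.0 turn 0.003 w 0.406 F [ 0.3  0.1 -2.3] q6 120.6
```

Request:
{"fn": "arm_command", "kwargs": {"plan": [[[1.04,-1.49,0],0],[[2.08,-2.98,0],0],[[2.08,-2.98,0],0],[[2.08,-2.98,0],0],[[2.08,-2.98,0],0],[[2.08,-2.98,0],0],[[2.08,-2.98,0],0],[[2.08,-2.98,0],0],[[2.08,-2.98,0],0],[[2.08,-2.98,0],0],[[1.04,-1.49,2],0],[[0,0,1],0]]}}

```text
clock: 4.63
eef_pos: [0.5265, 0.087, 0.1589]
eef_rot: [-179.9, -0.0, 20.4]
force: [-0.9, 0.2, -3.3]
width: 0.41
```

Request:
{"fn": "arm_command", "kwargs": {"plan": [[[0,0,1],0],[[0,0,0],0],[[0,0,0],0],[[0,0,0],0]]}}

```text
clock: 4.97
eef_pos: [0.5264, 0.0818, 0.1507]
eef_rot: [180.0, -0.0, 19.8]
force: [0.4, 0.3, -2.8]
width: 0.409
```

```bash
python3 -c "
from h import *
x,y=cad(-20.5,29);go(x,y,51,19.9)
t=snap('top','t2.png');w=snap('wrist','w2.png')
im=np.hstack([t['image'][120:260,190:330].repeat(3,0).repeat(3,1),w['image']]);
cv2.imwrite('pics/p2.png',cv2.resize(im[:,:,::-1],(800,343)) if 0 else w['image'][:,:,::-1])
for n,c in(('t',t),('w',w)):
  print(n,'caddy',rectz(c,35,52,(554,63),110));
  print(n,'case',rectz(c,160,192,(525,83),70)); print(n,'caserng',rectz(c,100,192,(525,83),70))
"
```

```text
t 4.97 pos [526.4  81.8 150.7] yaw 19.85 shift cm [-0.1  -0.18  9.97] xy rows 1.0 turn -0.001 w 0.409 F [ 0.4  0.3 -2.8] q6 161.8
t caddy (array([556.2,  56.5]), array([168.1,  93.7]), 19.8, 280, np.float64(44.8))
t case (array([490.9,  55.1]), array([16.3, 34.8]), 89.8, 83, np.float64(174.9))
t caserng (array([491.7,  55. ]), array([17.6, 41.2]), 84.8, 100, np.float64(174.3))
w caddy (array([553.8,  63. ]), array([168.4, 107.7]), 19.5, 7528, np.float64(44.1))
w case (array([534.9,  85.8]), array([97.5, 62.7]), 2.3, 25388, np.float64(175.3))
w caserng (array([535.3,  85.8]), array([98.5, 62.7]), 2.3, 26819, np.float64(175.2))
```

View pics/p2.png

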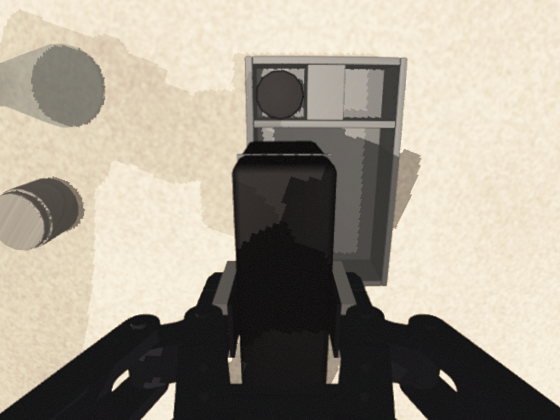

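The held case is over the large compartment. Its far end is at about (285,150), and vial_2 at (279,93) is clear. I'll measure the case's far end and sides in caddy axes.

```bash
sed -i 's/YAW=.*/YAW=554.0,62.9,19.7/' h.py
cat >> h.py <<'E'
def incad(p):
    a=np.radians(YAW);d=p[...,:2]-[CX,CY];return np.stack([d[...,0]*np.cos(a)+d[...,1]*np.sin(a),-d[...,0]*np.sin(a)+d[...,1]*np.cos(a),p[...,2]],-1)
E
python3 -c "
from h import *
w=snap('wrist');p=incad(cloud(w).reshape(-1,3)*1000)
q=p[(p[:,2]>100)&(p[:,2]<190)&(p[:,0]>0)&(abs(p[:,1]-29)<40)]
for a,b in((5,15),(15,25),(25,33),(33,60)):
  s=q[(q[:,0]>a)&(q[:,0]<b)]
  print(a,len(s),np.percentile(s[:,0],[50,99.8]).round(1) if len(s) else '',np.percentile(s[:,1],[.3,99.7]).round(1) if len(s) else '',np.median(s[:,2]).round(1) if len(s) else '')
s=bot.state();print(incad(s['eef_pos']*1000))
"
```

```text
5 2607 [10.1 15. ] [ 9.9 45.6] 175.5
15 2804 [20.1 25. ] [ 9.9 45.6] 175.5
25 2394 [29. 33.] [ 9.9 45.6] 175.5
33 2905 [36.  36.5] [10.3 46. ] 164.3
[-19.00983379  27.18656145 151.47738292]
```

Request:
{"fn": "arm_command", "kwargs": {"plan": [[[-0.1,-0.12,1.5],0],[[0,0,2],0],[[0,0,1],0],[[0,0,1],0],[[0,0,1],0],[[0,0,1],0],[[0,0,1],0],[[0,0,0.5],0],[[0,0,0.3],0],[[0,0,0],0],[[0,0,0],0]]}}

```text
clock: 6.03
eef_pos: [0.5247, 0.0829, 0.0567]
eef_rot: [179.9, 0.1, 19.9]
force: [0.7, -4.6, -4.7]
width: 0.414
```

```bash
python3 -c "
from h import *
s=bot.state();print(incad(s['eef_pos']*1000),s['force'],s['torque'],s['eef_rot'])"
```

```text
[-20.84306041  28.67267678  56.66319001] [ 0.69997521 -4.56717467 -4.69458641] [-1.08092404 -0.29450699 -0.0571351 ] [1.79914158e+02 8.63654089e-02 1.98966095e+01]
```

Request:
{"fn": "arm_command", "kwargs": {"plan": [[[0,0.1,0.2],0],[[0,0,0.1],0],[[0,0,0.1],0],[[0,0,0],0],[[0,0,0],0]]}}

```text
clock: 6.45
eef_pos: [0.5256, 0.083, 0.0536]
eef_rot: [-180.0, -0.1, 19.9]
force: [0.9, -2.2, -1.5]
width: 0.41
```

Request:
{"fn": "arm_command", "kwargs": {"plan": [[[0,0,0.1],0],[[0,0,0.05],0],[[0,0,0],0]]}}

```text
clock: 6.7
eef_pos: [0.5257, 0.0831, 0.0524]
eef_rot: [-180.0, -0.1, 19.9]
force: [-0.1, -1.5, 0.5]
width: 0.41
```

Request:
{"fn": "arm_command", "kwargs": {"plan": [[[0,0,0],0],[[0,0,0],0],[[0,0,0],0],[[0,0,0],0],[[0,0,-1.5],0],[[0,0,-3],0],[[0,0,-4],0],[[0,0,-4],0],[[0,0,-2],0],[[0,0,0],0]], "grip": 0.3}}

```text
clock: 7.53
eef_pos: [0.5288, 0.0831, 0.204]
eef_rot: [179.8, -0.7, 19.9]
force: [0.1, -0.8, 0.4]
width: 0.701
```

```bash
python3 -c "
from h import *
go(557.5,391,90,19.7)
w=snap('wrist');t=snap('top')
for n,c in(('w',w),('t',t)):
  p=incad(cloud(c).reshape(-1,3)*1000)
  q=p[(p[:,2]>70)&(p[:,2]<85)&(p[:,0]>-85)&(p[:,0]<37)&(abs(p[:,1])<55)]
  r=cv2.minAreaRect(q[:,:2].astype(np.float32));print(n,r,np.median(q[:,2]))
print('caddy',rectz(w,35,52,(554,63),110))
print('sq',rectz(t,58,70,(570,-410),60),rectz(t,98,108,(570,-410),60))
print('rb',rectz(t,105,114,(558,391),60))
"
```

```text
t 7.53 pos [528.8  83.1 204. ] yaw 19.94 shift cm [ 13.2  -27.96  11.4 ] xy rows 8.0 turn 0.004 w 0.701 F [ 0.1 -0.8  0.4] q6 161.8
w ((-20.44635009765625, 30.560802459716797), (111.58055114746094, 36.118499755859375), 0.09623272716999054) 76.1834369304063
t ((-52.31499481201172, 26.796995162963867), (29.84691619873047, 49.02701950073242), 88.20317840576172) 76.64692485087431
caddy (array([554.2,  62.8]), array([168. , 108.1]), 19.9, 6054, np.float64(44.1))
sq (array([ 570. , -409.8]), array([54.8, 56.3]), 51.4, 238, np.float64(65.9)) (array([ 569.4, -409.8]), array([31.9, 33.8]), 18.2, 143, np.float64(103.6))
rb (array([558.5, 393.7]), array([33. , 32.3]), 89.9, 147, np.float64(109.5))
```

Request:
{"fn": "arm_command", "kwargs": {"plan": [[[1.49,-3.13,0],0],[[1.49,-3.13,0],0],[[1.49,-3.13,0],0],[[1.49,-3.13,0],0],[[1.49,-3.13,0],0],[[1.49,-3.13,0],0],[[1.49,-3.13,0],0],[[1.49,-3.13,0],0],[[1.49,-3.13,0],0],[[0,0,2],0],[[0,0,2],0],[[0,0,0],0]]}}

```text
clock: 8.63
eef_pos: [0.5655, 0.3499, 0.1499]
eef_rot: [-177.7, 0.8, 24.9]
force: [-0.4, 0.2, -1.7]
width: 0.694
```

Request:
{"fn": "arm_command", "kwargs": {"plan": [[[0,0,0],0],[[0,0,0],0]]}}

```text
clock: 8.8
eef_pos: [0.5686, 0.3505, 0.1577]
eef_rot: [-177.7, 0.2, 24.9]
force: [0.3, 0.3, -0.1]
width: 0.7
```

```bash
python3 -c "
from h import *
go(558.6,394,84,19.7)
w=snap('wrist','w3.png')
print('rb',rectz(w,105,114,(558,391),40))
"
```

```text
t 8.8 pos [568.6 350.5 157.7] yaw 24.87 shift cm [ 0.92 -4.37  7.37] xy rows 2.0 turn 0.09 w 0.7 F [ 0.3  0.3 -0.1] q6 179.9
rb (array([559.6, 396.6]), array([33.1, 32.7]), 16.0, 2566, np.float64(109.2))
```

View pics/w3.png

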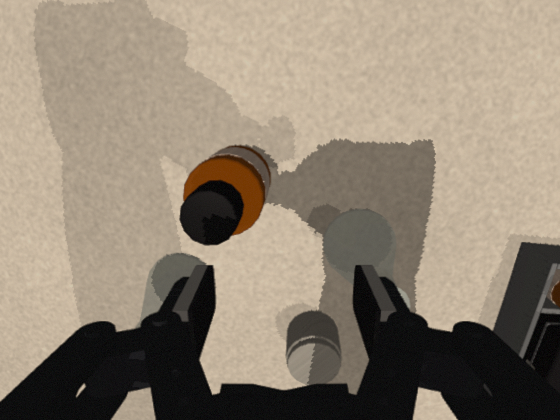

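The cap is at (210,213) and the flasks and canister are clear below the fingers. The last joint reached its 180° limit, so I'll turn to a yaw of about 70° here.

Request:
{"fn": "arm_command", "kwargs": {"plan": [[[0,0,0],-0.1],[[0,0,0],-0.12],[[0,0,0],-0.12],[[0,0,0],-0.12],[[0,0,0],-0.12],[[0,0,0],-0.12],[[0,0,0],-0.1],[[0,0,0],0],[[0,0,0],0]]}}

```text
clock: 9.6
eef_pos: [0.57, 0.351, 0.1603]
eef_rot: [-178.5, -1.7, 70.5]
force: [-0.5, -0.3, 0.2]
width: 0.703
```

```bash
python3 -c "
from h import *
s=bot.state();print(s['eef_rot'],s['joint_positions'].round(1))
w=snap('wrist');t=snap('top')
print('rb',rectz(w,105,114,(558,391),40),rectz(t,105,114,(558,391),40))
go(558.8,394.5,84,70)
"
```

```text
[-178.48691446   -1.73338695   70.52227923] [ 24.8  24.2  22.9  88.5   2.3 134.3]
rb (array([559.4, 396.8]), array([33.4, 32.8]), 59.0, 2814, np.float64(109.2)) (array([559.9, 378.6]), array([0., 0.]), 0.0, 1, np.float64(105.4))
t 9.7 pos [569.7 351.  159.6] yaw 70.57 shift cm [ 3.74 -2.48  7.56] xy rows 2.0 turn 0.01 w 0.7 F [-0.2  0.1  0.1] q6 134.2
```

```bash
cat >> h.py <<'E'
def tilt():
    from scipy.spatial.transform import Rotation as R
    M=R.from_euler('xyz',bot.state()['eef_rot'],degrees=True).as_matrix();z=M[:,2]
    az=np.degrees(np.arctan2(z[1],z[0]));print('tilt deg',np.degrees(np.arccos(-z[2])).round(2),'tip leans to azimuth',az.round(1),'yaw for jaw-axis tilt',az.round(1),(az+180).round(1))
E
python3 -c "
from h import *
tilt();x,y=559,394.8
go(x,y,84,118)
print(bot.state()['joint_positions'])"
```

```text
tilt deg 2.3 tip leans to azimuth 113.2 yaw for jaw-axis tilt 113.2 293.2
t 9.7 pos [569.7 351.  159.6] yaw 70.57 shift cm [ 3.78 -2.47  7.56] xy rows 2.0 turn -0.828 w 0.7 F [-0.2  0.1  0.1] q6 134.2
[ 24.80982862  24.26866883  22.86544312  88.53132099   2.29547468
 134.22230182]
```

Request:
{"fn": "arm_command", "kwargs": {"plan": [[[1.89,-1.23,0],0],[[1.89,-1.24,0],0],[[0,0,0],-0.12],[[0,0,0],-0.12],[[0,0,0],-0.12],[[0,0,0],-0.12],[[0,0,0],-0.12],[[0,0,0],-0.12],[[0,0,0],-0.02],[[0,0,2],0],[[0,0,0],0],[[0,0,0],0]]}}

```text
clock: 10.7
eef_pos: [0.5571, 0.3949, 0.1387]
eef_rot: [-179.7, -2.3, 113.0]
force: [-0.4, 0.2, 0.1]
width: 0.701
```

```bash
python3 -c "
from h import *
tilt();w=snap('wrist');x,y=559,394.8
print('rb',rectz(w,105,114,(558,391),30))
go(x,y,84,113);print(bot.state()['joint_positions'].round(1))"
```

```text
tilt deg 2.29 tip leans to azimuth 120.7 yaw for jaw-axis tilt 120.7 300.7
rb (array([558.4, 396.8]), array([33.1, 33.4]), 23.7, 3080, np.float64(109.2))
t 10.75 pos [557.6 395.2 139.9] yaw 113.01 shift cm [-0.09  0.11  5.59] xy rows 1.0 turn 0.0 w 0.705 F [0.9 0.4 0.1] q6 95.6
[28.6 26.7 23.8 87.1  2.3 95.6]
```

Request:
{"fn": "arm_command", "kwargs": {"plan": [[[-0.2,0.12,1.6],0],[[0,0,2],0],[[0,0,1.5],0],[[0,0,0.5],0],[[0,0,0],0],[[0,0,0],0]]}}

```text
clock: 11.25
eef_pos: [0.5593, 0.3963, 0.0852]
eef_rot: [-179.9, -2.3, 113.1]
force: [1.0, 0.4, 0.5]
width: 0.697
```

Request:
{"fn": "arm_command", "kwargs": {"plan": [[[0,0,0],0],[[0,0,0],0],[[0,0,0],0],[[0,0,0],0],[[0,0,0],0]], "grip": 1, "newtons": 50}}

```text
clock: 11.67
eef_pos: [0.56, 0.3967, 0.0866]
eef_rot: [179.9, -2.3, 113.1]
force: [-1.3, -0.7, 6.1]
width: 0.382
```

```bash
python3 -c "
from h import *
tilt();go(558.8,395.5,84,113)"
```

```text
tilt deg 2.32 tip leans to azimuth 110.8 yaw for jaw-axis tilt 110.8 290.8
t 11.67 pos [560.  396.7  86.6] yaw 113.12 shift cm [-0.06 -0.15  0.26] xy rows 1.0 turn 0.002 w 0.382 F [-1.3 -0.7  6.1] q6 95.5
```

Request:
{"fn": "arm_command", "kwargs": {"plan": [[[0,0,-1],0],[[0,0,-2.5],0],[[0,0,-3],0],[[0,0,-3],0],[[0,0,-3],0],[[0,0,-2],0],[[0,0,0],0],[[0,0,0],0]]}}

```text
clock: 12.33
eef_pos: [0.5623, 0.3912, 0.23]
eef_rot: [180.0, -2.3, 113.1]
force: [-0.3, -1.3, -3.6]
width: 0.382
```

```bash
python3 -c "
from h import *
tilt();x,y=cad(-48.7,-18.5);print(x,y);go(x,y,200,113)
print(bot.state()['joint_positions'].round(1))
s=snap('scene','s3.png');cv2.imwrite('pics/s3c.png',cv2.resize(s['image'][60:260,300:560][:,:,::-1],None,fx=2.5,fy=2.5))
"
```

```text
tilt deg 2.3 tip leans to azimuth 112.1 yaw for jaw-axis tilt 112.1 292.1
514.3866467484808 29.066255835773198
t 12.33 pos [562.3 391.2 230. ] yaw 113.11 shift cm [-31.42 -18.62   3.  ] xy rows 9.0 turn 0.002 w 0.382 F [-0.3 -1.3 -3.6] q6 95.1
[28.2 28.  36.  97.7  2.3 95.1]
```

View pics/s3c.png

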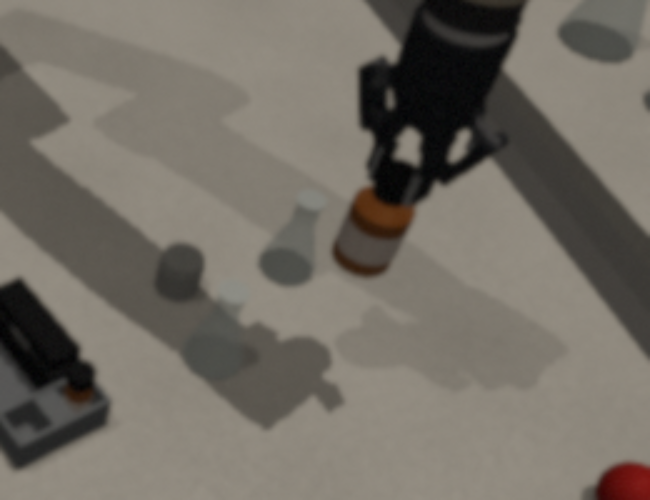

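The bottle is held upright at about (375,230) in the crop, clear of the flasks. I'll carry it to the caddy.

Request:
{"fn": "arm_command", "kwargs": {"plan": [[[-1.6,-0.95,0],0],[[-3.14,-1.86,0],0],[[-3.14,-1.86,0],0],[[-3.14,-1.86,0],0],[[-3.14,-1.86,0],0],[[-3.14,-1.86,0],0],[[-3.14,-1.86,0],0],[[-3.14,-1.86,0],0],[[-3.14,-1.86,0],0],[[-3.14,-1.86,0],0],[[-1.6,-0.95,0],0],[[0,0,0],0]]}}

```text
clock: 13.38
eef_pos: [0.5111, 0.0248, 0.2131]
eef_rot: [-179.5, -2.4, 112.8]
force: [0.6, 0.7, -2.3]
width: 0.38
```

Request:
{"fn": "arm_command", "kwargs": {"plan": [[[0,0,2.5],0],[[0,0,2],0],[[0,0,1],0],[[0,0,0],0],[[0,0,0],0]]}}

```text
clock: 13.8
eef_pos: [0.5111, 0.0311, 0.16]
eef_rot: [-179.7, -2.4, 113.1]
force: [-0.4, -0.8, -1.4]
width: 0.378
```

```bash
python3 -c "
from h import *
tilt();x,y=cad(-48.7,-18.5);go(x,y,92,113);print(incad(bot.state()['eef_pos']*1000))
w=snap('wrist','w4.png');c=snap('scene','s4.png')
p=incad(cloud(w).reshape(-1,3)*1000)
for lo in range(60,170,8):
  q=p[(p[:,2]>lo)&(p[:,2]<lo+8)&(abs(p[:,0]+49)<45)&(abs(p[:,1]+18)<45)]
  if len(q)>20: print(lo,len(q),np.percentile(q[:,0],[1,99]).round(1),np.percentile(q[:,1],[1,99]).round(1))
"
```

```text
tilt deg 2.42 tip leans to azimuth 120.7 yaw for jaw-axis tilt 120.7 300.7
t 13.8 pos [511.1  31.1 160. ] yaw 113.14 shift cm [-0.31  0.22  6.8 ] xy rows 1.0 turn 0.002 w 0.378 F [-0.4 -0.8 -1.4] q6 61.6
[-51.11118093 -15.51780233 159.97878819]
68 1014 [-76.5  -4.7] [ 9.9 26.7]
76 1575 [-74.9  -4.8] [ 4.2 26.9]
84 112 [-74.8 -30.9] [ 1.2 12.7]
92 191 [-77.5 -30.3] [-2.4 13. ]
100 216 [-77.3 -29.9] [-2.2 13. ]
108 230 [-77.1 -29.9] [-2.1 13.1]
116 283 [-77.2 -29.4] [-2.6 13.1]
124 393 [-78.9 -27.2] [-7.5 13. ]
132 441 [-76.8 -26.1] [-6.5 12.8]
140 2701 [-78.4 -26.4] [-13.6  11.9]
148 983 [-70.1 -34.2] [-12.2   4.6]
156 442 [-68.1 -35.7] [-10.9   1.9]
164 965 [-79.6 -23.2] [-10.8   1.9]
```

View pics/w4.png

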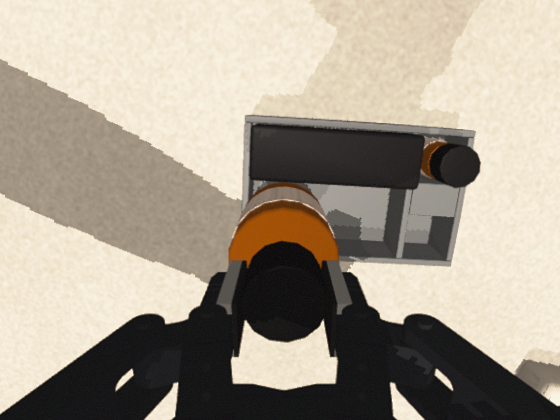

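The bottle hangs vertically at (285,240) in front of the case, and pocket_b is free at (425,240). It needs about 3 mm of shift in caddy x and y while lowering.

Request:
{"fn": "arm_command", "kwargs": {"plan": [[[-0.4,0.28,0],0],[[-0.05,0,1.5],0],[[-0.05,0,1],0],[[-0.04,0,1],0],[[-0.04,0,1],0],[[-0.04,0,1],0],[[-0.02,0,0.6],0],[[0,0,0.3],0],[[0,0,0],0],[[0,0,0],0]]}}

```text
clock: 14.73
eef_pos: [0.5166, 0.0281, 0.0978]
eef_rot: [-179.9, -2.3, 113.1]
force: [-1.0, 0.0, -2.9]
width: 0.378
```

```bash
python3 -c "
from h import *
tilt();s=bot.state();print(incad(s['eef_pos']*1000),s['force'].round(1),s['torque'].round(2))"
```

```text
tilt deg 2.3 tip leans to azimuth 115.4 yaw for jaw-axis tilt 115.4 295.4
[-46.96282372 -20.1150205   97.7992039 ] [-1.   0.  -2.9] [-0.07 -0.03 -0.03]
```

Request:
{"fn": "arm_command", "kwargs": {"plan": [[[0.05,-0.05,0.3],0],[[0,0,0.2],0],[[0,0,0.1],0],[[0,0,0.1],0],[[0,0,0],0],[[0,0,0],0]]}}

```text
clock: 15.23
eef_pos: [0.516, 0.0285, 0.0916]
eef_rot: [-179.9, -2.3, 113.1]
force: [-1.3, -0.1, 2.0]
width: 0.377
```

Request:
{"fn": "arm_command", "kwargs": {"plan": [[[0,0,0],0],[[0,0,0],0],[[0,0,0],0],[[0,0,0],0],[[0,0,-1.5],0],[[0,0,-3],0],[[0,0,-4],0],[[0,0,-3],0],[[0,0,0],0],[[0,0,0],0]], "grip": 0.3}}

```text
clock: 16.07
eef_pos: [0.5197, 0.0242, 0.2087]
eef_rot: [179.8, -2.1, 113.1]
force: [0.4, 0.5, -0.0]
width: 0.702
```

```bash
python3 -c "
from h import *
tilt();go(0.7*470,-0.7*883,250,113);print(bot.state()['joint_positions'].round(1))
w=snap('wrist');p=incad(cloud(w).reshape(-1,3)*1000)
for lo,hi in((72,80),(95,108),(110,119)):
  q=p[(p[:,2]>lo)&(p[:,2]<hi)&(abs(p[:,0]+49)<60)&(abs(p[:,1]+18)<(29 if lo<80 else 25))]
  print(lo,len(q),np.percentile(q[:,0],[1,99]).round(1),np.percentile(q[:,1],[1,99]).round(1),np.median(q[:,2]).round(1))
"
```

```text
tilt deg 2.13 tip leans to azimuth 106.9 yaw for jaw-axis tilt 106.9 286.9
t 16.07 pos [519.7  24.2 208.7] yaw 113.12 shift cm [-51.59 -42.76  -4.13] xy rows 17.0 turn 0.002 w 0.702 F [ 0.4  0.5 -0. ] q6 61.0
[-5.9  2.5  2.8 91.2  2.  61. ]
72 1342 [-74.9 -22.7] [-36.3   7.6] 75.9
95 140 [-64.2 -33.6] [-13.2  -2.2] 101.8
110 1782 [-64.3 -33.3] [-34.1  -2.9] 114.2
```

Request:
{"fn": "arm_command", "kwargs": {"plan": [[[-2.84,-2.41,-0.1],0],[[-2.84,-2.41,-0.1],0],[[-2.84,-2.41,-0.1],0],[[-2.84,-2.41,-0.1],0],[[-2.84,-2.41,-0.1],0],[[-2.84,-2.41,-0.1],0],[[-2.84,-2.41,-0.1],0],[[-2.84,-2.41,-0.1],0],[[-2.84,-2.41,-0.1],0],[[-2.84,-2.41,-0.1],0],[[-2.84,-2.41,-0.1],0],[[-2.84,-2.41,-0.1],0]]}}

```text
clock: 17.12
eef_pos: [0.3841, -0.4034, 0.202]
eef_rot: [-179.9, -2.5, 113.1]
force: [0.6, -0.0, -1.0]
width: 0.701
```

Request:
{"fn": "arm_command", "kwargs": {"plan": [[[-2.84,-2.41,-0.1],0],[[-2.84,-2.41,-0.1],0],[[-2.84,-2.41,-0.1],0],[[-2.84,-2.41,-0.1],0],[[-2.84,-2.41,-0.1],0],[[-2.84,-2.41,-0.1],0],[[0,0,0],0],[[0,0,0],0]]}}

```text
clock: 17.78
eef_pos: [0.3177, -0.6169, 0.1979]
eef_rot: [-179.9, -2.8, 112.9]
force: [-0.3, 0.6, 0.8]
width: 0.699
```

```bash
python3 -c "
from h import *
tilt();s=bot.state();print(s['clock'],s['eef_pos'],s['eef_rot'],s['joint_positions'].round(1))
"
```

```text
tilt deg 2.78 tip leans to azimuth 114.5 yaw for jaw-axis tilt 114.5 294.5
17.7833 [ 0.31773221 -0.61688035  0.1978776 ] [-179.92462141   -2.77441963  112.93533153] [-68.2  33.3  39.6  99.1  -0.1  -1.2]
```

Request:
{"fn": "arm_command", "kwargs": {"plan": [[[-4,0,0],0],[[-4,0,0],0],[[-4,0,0],0],[[-4,0,0],0],[[0,0,0],0]]}}

```text
clock: 18.2
eef_pos: [0.3566, -0.7036, 0.171]
eef_rot: [180.0, -2.9, 113.2]
force: [1.0, -3.7, -7.6]
width: 0.704
```

```bash
python3 -c "
from h import *
tilt();s=bot.state();print(s['clock'],s['eef_pos'],s['eef_rot'],s['joint_positions'].round(1))
"
```

```text
tilt deg 2.93 tip leans to azimuth 112.7 yaw for jaw-axis tilt 112.7 292.7
18.2 [ 0.35664274 -0.70355134  0.17102934] [179.97412345  -2.93445709 113.18179544] [-68.   60.9  80.1 112.1  -0.   -1.2]
```

Request:
{"fn": "arm_command", "kwargs": {"plan": [[[-4,0,0],0],[[-4,0,0],0],[[-4,0,0],0],[[0,0,0],0]]}}

```text
clock: 18.53
eef_pos: [0.375, -0.7571, 0.1596]
eef_rot: [179.9, 3.8, 113.2]
force: [-0.7, 0.2, -1.3]
width: 0.7
```

```bash
python3 -c "
from h import *
tilt();s=bot.state();print(s['clock'],s['eef_pos'],s['eef_rot'],s['joint_positions'].round(1))
"
```

```text
tilt deg 3.78 tip leans to azimuth -64.6 yaw for jaw-axis tilt -64.6 115.4
18.5333 [ 0.37495663 -0.75712083  0.15959351] [179.85506768   3.78077289 113.17332398] [-68.3  62.3  81.  105.    0.2  -1.5]
```

The push past reach does change the lean: it went from 2.9° one way to 3.8° the other. I'll take the excess off at the inner reach limit on the same azimuth.

Request:
{"fn": "arm_command", "kwargs": {"plan": [[[3.5,0,-0.4],0],[[3.5,0,-0.4],0],[[3.5,0,-0.4],0],[[3.5,0,-0.4],0],[[3.5,0,-0.4],0],[[3.5,0,-0.4],0],[[3.5,0,-0.4],0],[[3.5,0,-0.4],0],[[3.5,0,-0.4],0],[[3.5,0,-0.4],0],[[3.5,0,-0.4],0],[[3.5,0,-0.4],0]]}}

```text
clock: 19.53
eef_pos: [0.2284, -0.4154, 0.1853]
eef_rot: [179.9, 4.0, 113.2]
force: [-0.1, 0.4, 0.3]
width: 0.696
```

Request:
{"fn": "arm_command", "kwargs": {"plan": [[[3.5,0,-0.2],0],[[3.5,0,-0.2],0],[[3.5,0,-0.2],0],[[0,0,0],0],[[0,0,0],0]]}}

```text
clock: 19.95
eef_pos: [0.1874, -0.3198, 0.184]
eef_rot: [179.9, 4.1, 113.2]
force: [0.7, -1.2, 0.5]
width: 0.698
```

```bash
python3 -c "
from h import *
tilt();s=bot.state();print(s['clock'],s['eef_pos'],s['eef_rot'],s['joint_positions'].round(1))
"
```

```text
tilt deg 4.09 tip leans to azimuth -65.0 yaw for jaw-axis tilt -65.0 115.0
19.95 [ 0.18737887 -0.31975353  0.18400624] [179.87165902   4.09252933 113.17577736] [-70.4 -25.9 -24.1  87.7   0.4  -3.5]
```

Request:
{"fn": "arm_command", "kwargs": {"plan": [[[3,0,-0.2],0],[[3,0,-0.2],0],[[3,0,-0.2],0],[[3,0,-0.2],0],[[3,0,-0.2],0],[[0,0,0],0]]}}

```text
clock: 20.45
eef_pos: [0.1278, -0.1809, 0.1845]
eef_rot: [179.9, 4.1, 113.1]
force: [0.6, -0.9, -1.4]
width: 0.7
```

```bash
python3 -c "
from h import *
tilt();s=bot.state();print(s['clock'],s['eef_pos'],s['eef_rot'],s['joint_positions'].round(1))
"
```

```text
tilt deg 4.07 tip leans to azimuth -65.4 yaw for jaw-axis tilt -65.4 114.6
20.45 [ 0.12776035 -0.18090471  0.18448786] [179.89708989   4.07240471 113.14856085] [-73.2 -51.3 -37.1 100.2   0.6  -6.3]
```

Request:
{"fn": "arm_command", "kwargs": {"plan": [[[3,0,0],0],[[3,0,0],0],[[0,0,0],0]]}}

```text
clock: 20.7
eef_pos: [0.1162, -0.1404, 0.1853]
eef_rot: [-179.9, 2.8, 113.2]
force: [0.7, -0.3, 0.6]
width: 0.699
```

```bash
python3 -c "
from h import *
tilt();s=bot.state();print(s['clock'],s['eef_pos'],s['eef_rot'],s['joint_positions'].round(1))
"
```

```text
tilt deg 2.8 tip leans to azimuth -68.3 yaw for jaw-axis tilt -68.3 111.7
20.7 [ 0.11617373 -0.14042356  0.18530634] [-179.9282047     2.80309487  113.15905091] [-72.3 -56.7 -38.8 105.1   0.2  -5.4]
```

Request:
{"fn": "arm_command", "kwargs": {"plan": [[[2,0,0],0],[[2,0,0],0],[[0,0,0],0]]}}

```text
clock: 20.95
eef_pos: [0.1178, -0.1216, 0.1924]
eef_rot: [-179.5, 1.4, 113.2]
force: [0.1, -0.7, 0.3]
width: 0.698
```

```bash
python3 -c "
from h import *
tilt();s=bot.state();print(s['clock'],s['eef_pos'],s['eef_rot'],s['joint_positions'].round(1))
"
```

```text
tilt deg 1.52 tip leans to azimuth -84.9 yaw for jaw-axis tilt -84.9 95.1
20.95 [ 0.1178382  -0.12159168  0.19244961] [-179.52514562    1.44760623  113.23865028] [-68.3 -56.6 -37.8 107.3  -0.4  -1.5]
```

Request:
{"fn": "arm_command", "kwargs": {"plan": [[[2,0,0],0],[[2,0,0],0],[[0,0,0],0],[[0,0,0],0]]}}

```text
clock: 21.28
eef_pos: [0.1196, -0.0995, 0.1992]
eef_rot: [-179.0, 0.1, 113.2]
force: [-0.0, 0.1, -0.1]
width: 0.7
```

```bash
python3 -c "
from h import *
tilt();s=bot.state();print(s['clock'],s['eef_pos'],s['eef_rot'],s['joint_positions'].round(1))
"
```

```text
tilt deg 1.01 tip leans to azimuth -152.0 yaw for jaw-axis tilt -152.0 28.0
21.2833 [ 0.11955744 -0.09946964  0.19924463] [-1.78991135e+02  8.42840682e-02  1.13219173e+02] [-63.  -56.6 -37.  109.6  -1.    3.8]
```

Request:
{"fn": "arm_command", "kwargs": {"plan": [[[-3.08,1.94,0],0],[[-3.08,1.94,0],0],[[-3.08,1.94,0],0],[[-3.08,1.94,0],0],[[-3.08,1.94,0],0],[[-3.08,1.94,0],0],[[-3.08,1.94,0],0],[[-3.08,1.94,0],0],[[-3.08,1.94,0],0],[[-3.08,1.94,0],0],[[-3.08,1.94,0],0],[[-3.08,1.94,0],0]]}}

```text
clock: 22.28
eef_pos: [0.4792, -0.3496, 0.1928]
eef_rot: [-179.0, -0.1, 113.1]
force: [1.2, -0.3, 0.1]
width: 0.698
```

Request:
{"fn": "arm_command", "kwargs": {"plan": [[[-3.08,1.94,0],0],[[-3.08,1.94,0],0],[[0,0,0],0.12],[[0,0,0],0.12],[[0,0,0],0.12],[[0,0,0],0.12],[[0,0,0],0.12],[[0,0,0],0.12],[[0,0,0],0.12],[[0,0,0],0.12],[[0,0,0],0.117],[[0,0,0],0]]}}

```text
clock: 23.28
eef_pos: [0.5375, -0.3902, 0.1922]
eef_rot: [-179.5, 0.9, 51.2]
force: [0.5, 1.0, 0.8]
width: 0.698
```

```bash
python3 -c "
from h import *
tilt();go(569.7,-409.8,78,51.4);print(bot.state()['joint_positions'].round(1))
w=snap('wrist','w5.png');t=snap('top')
print('w body',rectz(w,55,69,(570,-410),60),'cap',rectz(w,99,108,(570,-410),30))
print('t body',rectz(t,55,70,(570,-410),60),'cap',rectz(t,99,108,(570,-410),30))
"
```

```text
tilt deg 1.03 tip leans to azimuth -160.8 yaw for jaw-axis tilt -160.8 19.2
t 23.28 pos [ 537.5 -390.2  192.2] yaw 51.23 shift cm [ 0.49  3.74 11.42] xy rows 1.0 turn -0.003 w 0.698 F [0.5 1.  0.8] q6 87.4
[-41.3  24.8  27.2  93.   -0.9  87.4]
w body (array([ 568.6, -409.6]), array([54.8, 54.6]), 50.8, 2359, np.float64(65.0)) cap (array([ 568.6, -409.1]), array([33.3, 33.3]), 55.2, 1882, np.float64(103.1))
t body (array([ 569.4, -409. ]), array([55.3, 56.1]), 49.4, 244, np.float64(65.3)) cap (array([ 569.6, -408.9]), array([32.4, 33.3]), 0.9, 141, np.float64(103.6))
```

View pics/w5.png

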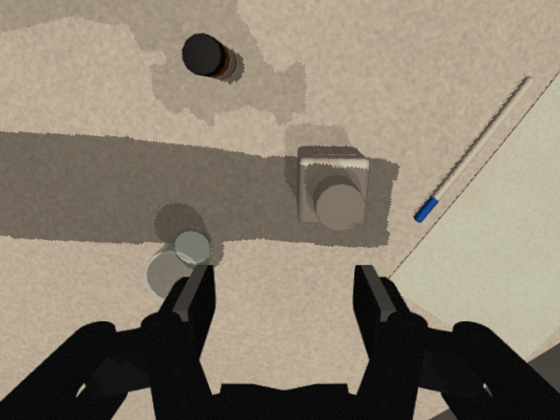

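The square bottle is at (335,190), square with the tool. The beaker at (190,250) is left of the fingers and out of the way. I'll approach the cap.

Request:
{"fn": "arm_command", "kwargs": {"plan": [[[0.65,3.8,0],0],[[0,0,1],0],[[0,0,2.5],0],[[0,0,2.5],0],[[0,0,2],0],[[0,0,0],0],[[0,0,0],0]]}}

```text
clock: 23.97
eef_pos: [0.569, -0.4071, 0.1108]
eef_rot: [-179.2, 0.9, 51.5]
force: [-0.9, -0.7, 0.3]
width: 0.703
```

```bash
python3 -c "
from h import *
tilt();go(569.3,-409.3,80.5,51)"
```

```text
tilt deg 1.16 tip leans to azimuth -171.4 yaw for jaw-axis tilt -171.4 8.6
t 23.97 pos [ 569.  -407.1  110.8] yaw 51.47 shift cm [-0.15  0.16  3.03] xy rows 1.0 turn 0.008 w 0.703 F [-0.9 -0.7  0.3] q6 87.9
```

Request:
{"fn": "arm_command", "kwargs": {"plan": [[[-0.1,0.15,1],0.007],[[0,0,1],0],[[0,0,1],0],[[0,0,0],0],[[0,0,0],0]]}}

```text
clock: 24.38
eef_pos: [0.5697, -0.409, 0.0821]
eef_rot: [-179.4, 0.9, 51.0]
force: [0.7, -0.7, 0.4]
width: 0.699
```

Request:
{"fn": "arm_command", "kwargs": {"plan": [[[0,0,0],0],[[0,0,0],0],[[0,0,0],0],[[0,0,0],0],[[0,0,0],0]], "grip": 1, "newtons": 50}}

```text
clock: 24.8
eef_pos: [0.5708, -0.4098, 0.0842]
eef_rot: [-179.6, 0.9, 51.0]
force: [0.3, 0.2, 2.7]
width: 0.378
```

Request:
{"fn": "arm_command", "kwargs": {"plan": [[[0,0,-1],0],[[0,0,-2.5],0],[[0,0,-3],0],[[0,0,-3],0],[[0,0,-2],0.1],[[0,0,0],0.12],[[0,0,0],0.12],[[0,0,0],0.12],[[0,0,0],0.08],[[0,0,0],0],[[0,0,0],0]]}}

```text
clock: 25.72
eef_pos: [0.5722, -0.4087, 0.198]
eef_rot: [-180.0, 1.0, 20.2]
force: [0.0, 0.2, -0.5]
width: 0.379
```

```bash
python3 -c "
from h import *
tilt();x,y=cad(9,-19);print(x,y);go(x,y,190,19.7)"
```

```text
tilt deg 1.03 tip leans to azimuth -162.3 yaw for jaw-axis tilt -162.3 17.7
568.878044813347 48.04591697437901
t 25.72 pos [ 572.2 -408.7  198. ] yaw 20.17 shift cm [ 15.44 -42.99   0.8 ] xy rows 12.0 turn 0.008 w 0.379 F [ 0.   0.2 -0.5] q6 119.2
```

Request:
{"fn": "arm_command", "kwargs": {"plan": [[[0.6,-1.65,0],0.008],[[1.19,-3.31,0],0],[[1.19,-3.31,0],0],[[1.19,-3.31,0],0],[[1.19,-3.31,0],0],[[1.19,-3.31,0],0],[[1.19,-3.31,0],0],[[1.19,-3.31,0],0],[[1.19,-3.31,0],0],[[1.19,-3.31,0],0],[[1.19,-3.31,0],0],[[1.19,-3.31,0],0]]}}

```text
clock: 26.72
eef_pos: [0.5732, -0.0027, 0.196]
eef_rot: [180.0, 1.0, 19.7]
force: [1.0, 0.1, -1.1]
width: 0.378
```

Request:
{"fn": "arm_command", "kwargs": {"plan": [[[1.19,-3.31,0],0],[[0.6,-1.65,0],0],[[0,0,0],0],[[0,0,0],0],[[0,0,0],0]]}}

```text
clock: 27.13
eef_pos: [0.5737, 0.0478, 0.1955]
eef_rot: [180.0, 1.0, 19.6]
force: [1.0, -0.6, -1.1]
width: 0.38
```

```bash
cat >> h.py <<'E'
def bands(c,xy,rx,ry,zs,st=8):
    p=incad(cloud(c).reshape(-1,3)*1000)
    for lo in zs:
        q=p[(p[:,2]>lo)&(p[:,2]<lo+st)&(abs(p[:,0]-xy[0])<rx)&(abs(p[:,1]-xy[1])<ry)]
        if len(q)>20: print(lo,len(q),np.percentile(q[:,0],[1,99]).round(1),np.percentile(q[:,1],[1,99]).round(1))
E
python3 -c "
from h import *
tilt();x,y=cad(9,-19);go(x,y,89,19.7);print(incad(bot.state()['eef_pos']*1000))
w=snap('wrist','w6.png');bands(w,(9,-19),50,45,range(90,220,8))
print('caddy',rectz(w,35,52,(554,63),110))
# yaw of front face of body
p=cloud(w).reshape(-1,3)*1000;q=incad(p);m=(q[:,2]>118)&(q[:,2]<178)&(q[:,0]>20)&(q[:,0]<48)&(abs(q[:,1]+19)<40)
q=q[m];print('front',np.polyfit(q[q[:,0]>30][:,1],q[q[:,0]>30][:,0],1) , cv2.minAreaRect(q[:,:2].astype(np.float32)))
"
```

```text
tilt deg 1.03 tip leans to azimuth -158.2 yaw for jaw-axis tilt -158.2 21.8
t 27.13 pos [573.7  47.8 195.5] yaw 19.63 shift cm [-0.45 -0.19 10.65] xy rows 1.0 turn -0.001 w 0.38 F [ 1.  -0.6 -1.1] q6 158.7
[ 13.49520848 -20.87096104 195.4557752 ]
114 216 [37.4 39.1] [-45.4   5. ]
122 238 [37.6 39.3] [-45.    4.9]
130 313 [37.6 39.4] [-45.3   5.3]
138 340 [37.7 39.4] [-45.4   4.9]
146 387 [37.6 39.4] [-45.5   5. ]
154 446 [37.7 39.5] [-45.3   4.5]
162 499 [37.7 39.4] [-45.3   4.9]
170 3549 [13.4 39.1] [-46.6   6.3]
178 1430 [13.9 32.6] [-39.3  -0.5]
186 357 [16.5 29.1] [-36.1  -4.1]
194 690 [17.1 28.9] [-42.2   2.1]
202 1253 [17.1 29. ] [-49.3   8.3]
210 5872 [-2.9 28.6] [-47.9   7.1]
218 1046 [ 3.1 25.2] [-49.9   8.9]
caddy (array([603. ,  80.9]), array([ 63.4, 107.6]), 19.6, 4192, np.float64(44.1))
front [5.14658697e-03 3.72144223e+01] ((29.85665512084961, -20.238985061645508), (19.627836227416992, 54.13885498046875), 0.02308991365134716)
```

View pics/w6.png

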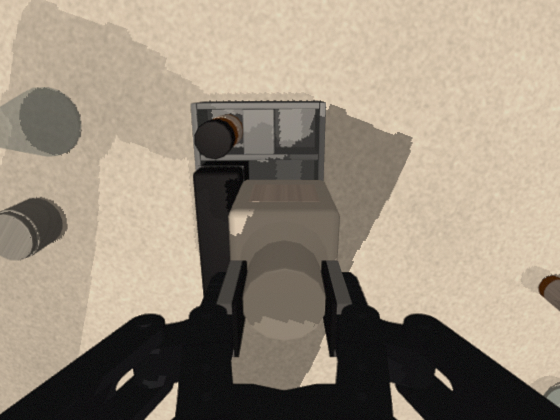

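The square bottle hangs upright and aligned at (285,250) over the free part, with vial_2 at (215,137). I'll shift −3.4 mm in caddy x and +1.7 mm in y, then lower.

Request:
{"fn": "arm_command", "kwargs": {"plan": [[[-0.15,-0.17,0],0],[[0,0,2],0],[[0,0,2.5],0],[[0,0,1.5],0],[[0,0,1],0],[[0,0,0],0],[[0,0,0],0]]}}

```text
clock: 27.77
eef_pos: [0.5703, 0.0484, 0.1252]
eef_rot: [-180.0, 1.1, 19.5]
force: [0.4, -0.3, -0.5]
width: 0.379
```

```bash
python3 -c "
from h import *
s=bot.state();print(incad(s['eef_pos']*1000),s['force'].round(1))
w=snap('wrist');bands(w,(9,-19),50,45,range(64,104,8))"
```

```text
[ 10.41895887 -19.12547645 125.21674515] [ 0.4 -0.3 -0.5]
64 478 [26.  57.8] [-43.3  25.4]
72 2518 [-13.3  58.4] [-40.1  25.8]
80 434 [34.6 57.6] [-43.6  25.3]
88 499 [34.6 36.4] [-43.3   6.6]
96 797 [-40.4  36.2] [-45.3   8.5]
```

Request:
{"fn": "arm_command", "kwargs": {"plan": [[[0,0,0.8],0],[[0,0,0.8],0],[[0,0,0.8],0],[[0,0,0.6],0],[[0,0,0.2],0],[[0,0,0.1],0],[[0,0,0],0],[[0,0,0],0]]}}

```text
clock: 28.48
eef_pos: [0.5702, 0.0489, 0.0926]
eef_rot: [180.0, 1.0, 19.6]
force: [0.1, -1.2, -0.7]
width: 0.375
```

```bash
python3 -c "
from h import *
s=bot.state();print(incad(s['eef_pos']*1000),s['force'].round(1),s['torque'].round(2))"
```

```text
[ 10.54547935 -18.62924373  92.63836349] [ 0.1 -1.2 -0.7] [ 0.06 -0.02 -0.02]
```

Request:
{"fn": "arm_command", "kwargs": {"plan": [[[-0.1,0,0.2],0],[[0,0,0.1],0],[[0,0,0.1],0],[[0,0,0],0],[[0,0,0],0]]}}

```text
clock: 28.9
eef_pos: [0.5692, 0.0485, 0.089]
eef_rot: [180.0, 1.0, 19.6]
force: [-0.4, 0.2, 2.0]
width: 0.373
```

Request:
{"fn": "arm_command", "kwargs": {"plan": [[[0,0,0],0],[[0,0,0],0],[[0,0,0],0],[[0,0,0],0],[[0,0,-1.5],0],[[0,0,-3],0],[[0,0,-4],0],[[0,0,-3],0],[[0,0,0],0],[[0,0,0],0]], "grip": 0.3}}

```text
clock: 29.73
eef_pos: [0.5729, 0.0491, 0.2068]
eef_rot: [179.9, 0.7, 19.6]
force: [-0.3, 0.2, -0.9]
width: 0.7
```

```bash
python3 -c "
from h import *
tilt();go(557.2,-273.2,50,19.7)
w=snap('wrist')
p=incad(cloud(w).reshape(-1,3)*1000)
for n,lo,hi,x0,x1 in(('caps sq',103,112,-10,30),('cap rb',111,119,-80,-20),('sq body',66,74,-25,40)):
  q=p[(p[:,2]>lo)&(p[:,2]<hi)&(p[:,0]>x0)&(p[:,0]<x1)&(abs(p[:,1]+18)<30)]
  print(n,len(q),np.percentile(q,[1,99],axis=0).round(1).tolist(),np.median(q[:,2]).round(1))
"
```

```text
tilt deg 0.68 tip leans to azimuth -149.1 yaw for jaw-axis tilt -149.1 30.9
t 29.73 pos [572.9  49.1 206.8] yaw 19.58 shift cm [-12.28  29.84  15.68] xy rows 8.0 turn -0.002 w 0.7 F [-0.3  0.2 -0.9] q6 158.8
caps sq 1707 [[-7.4, -33.3, 103.8], [24.2, -2.1, 109.8]] 108.2
cap rb 1448 [[-64.0, -34.6, 111.7], [-31.9, -3.4, 115.7]] 114.3
sq body 2199 [[-24.1, -44.1, 66.5], [34.8, 9.0, 73.8]] 70.1
```

Request:
{"fn": "arm_command", "kwargs": {"plan": [[[-1.37,3.31,0],0],[[-1.37,3.31,0],0],[[-1.37,3.31,0],0],[[-1.37,3.31,0],0],[[-1.37,3.31,0],0],[[-1.37,3.31,0],0],[[-1.37,3.31,0],0],[[-1.37,3.31,0],0],[[-1.37,3.31,0],0],[[0,0,3],0],[[0,0,3],0],[[0,0,0],0]]}}

```text
clock: 30.78
eef_pos: [0.5476, -0.2707, 0.1345]
eef_rot: [-179.1, 1.7, 19.5]
force: [-1.8, 1.4, -2.5]
width: 0.7
```

Request:
{"fn": "arm_command", "kwargs": {"plan": [[[0,0,0],0],[[0,0,0],0]]}}

```text
clock: 30.95
eef_pos: [0.5535, -0.2726, 0.1456]
eef_rot: [-179.9, 1.1, 19.6]
force: [-0.0, 0.2, 1.2]
width: 0.703
```

```bash
python3 -c "
from h import *
tilt();w=snap('wrist')
print(rectz(w,69,80,(557,-273),25));go(557.3,-273.3,50,19.7)"
```

```text
tilt deg 1.06 tip leans to azimuth -163.4 yaw for jaw-axis tilt -163.4 16.6
(array([ 558. , -272.8]), array([27.2, 27.1]), 19.6, 1469, np.float64(74.2))
t 31.0 pos [ 554.5 -273.1  147.3] yaw 19.62 shift cm [0.26 0.11 9.73] xy rows 1.0 turn -0.001 w 0.697 F [ 0.3 -0.5  0.1] q6 128.3
```

Request:
{"fn": "arm_command", "kwargs": {"plan": [[[0.48,0.1,1.5],0],[[0,0,2.5],0],[[0,0,2.5],0],[[0,0,2],0],[[0,0,1.2],0],[[0,0,0],0],[[0,0,0],0]]}}

```text
clock: 31.58
eef_pos: [0.5577, -0.2731, 0.0499]
eef_rot: [179.9, 1.0, 19.6]
force: [-0.0, 0.3, 1.1]
width: 0.701
```

Request:
{"fn": "arm_command", "kwargs": {"plan": [[[0,0,0],0],[[0,0,0],0],[[0,0,0],0],[[0,0,0],0],[[0,0,0],0],[[0,0,0],0]], "grip": 1, "newtons": 40}}

```text
clock: 32.08
eef_pos: [0.5583, -0.2739, 0.0511]
eef_rot: [179.8, 0.9, 19.6]
force: [0.1, 0.7, 5.6]
width: 0.315
```

Request:
{"fn": "arm_command", "kwargs": {"plan": [[[0,0,-1],0],[[0,0,-2.5],0],[[0,0,-3],0],[[0,0,-3.5],0],[[0,0,-3.5],0],[[0,0,-3.5],0],[[0,0,-2],0],[[0,0,0],0],[[0,0,0],0]]}}

```text
clock: 32.83
eef_pos: [0.5609, -0.2725, 0.241]
eef_rot: [179.8, 0.9, 19.6]
force: [0.2, 0.1, -2.1]
width: 0.315
```

```bash
python3 -c "
from h import *
tilt();x,y=cad(61,-30.5);print(x,y);go(x,y,190,19.7)"
```

```text
tilt deg 0.88 tip leans to azimuth -148.1 yaw for jaw-axis tilt -148.1 31.9
621.7111086154383 54.74795914704085
t 32.83 pos [ 560.9 -272.5  241. ] yaw 19.58 shift cm [ 16.7  -28.79   5.1 ] xy rows 9.0 turn -0.002 w 0.315 F [ 0.2  0.1 -2.1] q6 128.8
```

Request:
{"fn": "arm_command", "kwargs": {"plan": [[[1.67,-2.88,0],0],[[1.67,-2.88,0],0],[[1.67,-2.88,0],0],[[1.67,-2.88,0],0],[[1.67,-2.88,0],0],[[1.67,-2.88,0],0],[[1.67,-2.88,0],0],[[1.67,-2.88,0],0],[[1.67,-2.88,0],0],[[1.67,-2.88,0],0],[[0,0,2.5],0],[[0,0,2.5],0]]}}

```text
clock: 33.83
eef_pos: [0.6203, 0.0576, 0.1846]
eef_rot: [180.0, 1.0, 19.8]
force: [0.9, -0.5, -0.8]
width: 0.314
```

Request:
{"fn": "arm_command", "kwargs": {"plan": [[[0,0,2],0],[[0,0,0],0],[[0,0,0],0],[[0,0,0],0]]}}

```text
clock: 34.17
eef_pos: [0.6194, 0.0548, 0.1655]
eef_rot: [-180.0, 1.1, 19.6]
force: [0.4, -0.4, -0.6]
width: 0.309
```

```bash
python3 -c "
from h import *
tilt();x,y=cad(61,-30.5);go(x,y,56,19.7);print(incad(bot.state()['eef_pos']*1000))
w=snap('wrist','w7.png');bands(w,(62,-30),30,30,range(90,200,8))"
```

```text
tilt deg 1.06 tip leans to azimuth -161.7 yaw for jaw-axis tilt -161.7 18.3
t 34.17 pos [619.4  54.8 165.5] yaw 19.56 shift cm [ 0.22  0.08 10.95] xy rows 1.0 turn -0.002 w 0.309 F [ 0.4 -0.4 -0.6] q6 159.5
[ 58.83164995 -29.70328424 165.53562291]
114 168 [61.5 72.2] [-41.1 -15.2]
122 188 [62.3 72.7] [-41.6 -15.3]
130 269 [62.4 72.7] [-41.9 -15.3]
138 316 [62.4 72.6] [-41.8 -15.5]
146 412 [61.  72.6] [-42.5 -15.3]
154 394 [61.3 72.4] [-42.2 -15.7]
162 550 [61.7 72.4] [-47.2 -10.8]
170 1053 [62.  72.3] [-55.   -3.6]
178 1352 [50.7 72.4] [-55.7  -2.9]
186 4425 [46.3 71.8] [-54.5  -4.1]
194 952 [48.8 70.7] [-55.5  -3. ]
```

View pics/w7.png

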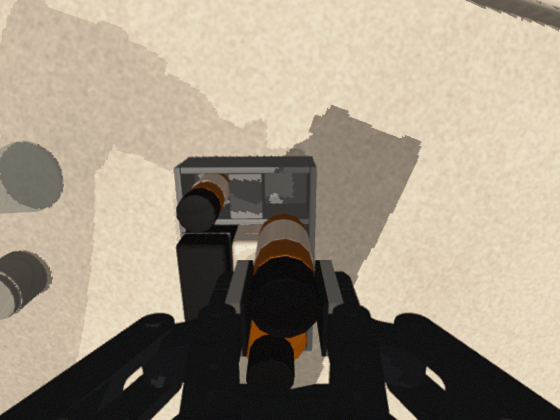

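The held vial is at (285,270), upright and short of pocket_b by a few mm. I'll correct by +2.5 mm in x and −1.7 mm in y, then lower.

Request:
{"fn": "arm_command", "kwargs": {"plan": [[[0.35,0.17,1],0],[[0.02,0,2],0],[[0.02,0,2],0],[[0.02,0,1.5],0],[[0.01,0,1],0],[[0.01,0,1],0],[[0,0,1],0],[[0,0,0.6],0],[[0,0,0.3],0],[[0,0,0],0],[[0,0,0],0]]}}

```text
clock: 35.13
eef_pos: [0.6229, 0.0542, 0.062]
eef_rot: [180.0, 1.0, 19.6]
force: [-0.2, 0.9, -1.4]
width: 0.312
```

```bash
python3 -c "
from h import *
s=bot.state();print(incad(s['eef_pos']*1000),s['force'].round(1),s['torque'].round(2))"
```

```text
[ 61.91559452 -31.43727153  62.01263051] [-0.2  0.9 -1.4] [-0.02 -0.02 -0.01]
```

Request:
{"fn": "arm_command", "kwargs": {"plan": [[[0,0,0.3],0],[[0,0,0.2],0],[[0,0,0.1],0],[[0,0,0.1],0],[[0,0,0],0],[[0,0,0],0]]}}

```text
clock: 35.63
eef_pos: [0.623, 0.0542, 0.0562]
eef_rot: [180.0, 0.9, 19.6]
force: [-1.3, 0.7, 5.5]
width: 0.312
```

Request:
{"fn": "arm_command", "kwargs": {"plan": [[[0,0,0],0],[[0,0,0],0],[[0,0,0],0],[[0,0,-1],0],[[0,0,-2.5],0],[[0,0,-4],0],[[0,0,-4],0],[[0,0,-4],0],[[-4,0,-1],0],[[-4,0,0],0],[[-2,0,0],0],[[0,0,0],0]], "grip": 0.47}}

```text
clock: 36.63
eef_pos: [0.5279, 0.0206, 0.2227]
eef_rot: [180.0, 1.1, 19.5]
force: [0.1, 0.0, -0.4]
width: 0.531
```

```bash
python3 -c "
from h import *
w=snap('wrist','w8.png');t=snap('top');s=snap('scene')
p=incad(cloud(w).reshape(-1,3)*1000)
for n,lo,hi,c,r in(('sq',103,112,(8,-18),22),('rb',109,119,(-48,-18),22),('v1',70,84,(61,-30),20),('v2',70,84,(61,30),20)):
  q=p[(p[:,2]>lo)&(p[:,2]<hi)&(np.hypot(p[:,0]-c[0],p[:,1]-c[1])<r)]
  if len(q)>20: print(n,len(q),np.percentile(q,[1,99],axis=0).round(1).tolist(),np.median(q[:,2]).round(1))
q=p[(p[:,2]>70)&(p[:,2]<80)&(p[:,1]>13)&(p[:,1]<52)&(p[:,0]>-85)&(p[:,0]<40)]
if len(q): print('case',cv2.minAreaRect(q[:,:2].astype(np.float32)),np.median(q[:,2]))
print('flasks',rectz(t,99,110,(550,274),30),rectz(t,99,110,(441,404),30),'can',rectz(t,43,53,(448,268),35))
A=s['image'][150:270,240:460];cv2.imwrite('pics/f.png',np.hstack([cv2.resize(A,(660,360)).repeat(1,0)])[:,:,::-1])
cv2.imwrite('pics/f2.png',np.vstack([cv2.resize(A,(560,305)),cv2.resize(w['image'],(373,280))[:, :] if 0 else cv2.copyMakeBorder(cv2.resize(w['image'],(373,280)),0,0,0,187,0)])[:,:,::-1])
"
```

```text
sq 1755 [[-7.5, -32.8, 106.2], [23.3, -1.8, 109.9]] 108.2
rb 1562 [[-63.4, -34.9, 110.0], [-32.0, -3.4, 115.7]] 114.2
v1 1118 [[49.0, -42.7, 77.1], [74.3, -17.6, 80.9]] 79.2
v2 1155 [[45.9, 17.0, 71.2], [71.6, 42.8, 80.9]] 79.2
case ((-20.544357299804688, 30.92678451538086), (111.16402435302734, 35.8346061706543), 0.011728350073099136) 76.23057222477442
flasks (array([550. , 274.2]), array([30.3, 29.5]), 46.0, 129, np.float64(104.9)) (array([441.9, 404.6]), array([31.2, 29.6]), 89.4, 123, np.float64(105.0)) can (array([446.8, 268.3]), array([44.9, 43.6]), 89.3, 234, np.float64(47.3))
```

View pics/f2.png

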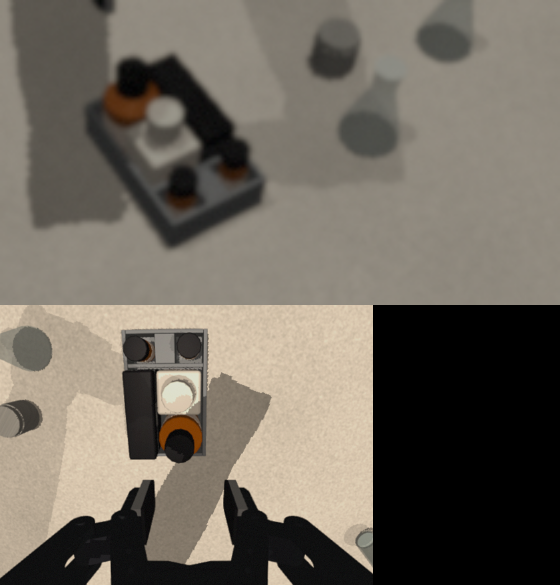

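All five pieces stand in the caddy, with the caps and tops level at (165,100), (132,75), (182,180) and (235,150). The gripper is clear and the bystanders have not moved.

```bash
python3 -c "
from rig import bot
print(bot.finish_job())"
```

```text
the job is handed in; nothing more can be done
None
```

The kit is packed and handed in at about 37 s of the 72 s. The case, round bottle and square bottle are side by side in the large compartment, vial_1 is in pocket_b, and vial_2 is still in pocket_a.

**Final checks:** All pieces stood upright. From the wrist camera the tops measured 76.2 mm (case), 114.2 mm (round bottle), 108.2 mm (square bottle) and 79.2 mm (both vials). Each is about 0.8 mm under its nominal height, a uniform offset that fits the camera calibration. The two flasks and the canister measured where they started; I did not re-measure the beaker after packing, but the arm never came near it.

**What went wrong:**
- **Tool lean:** On the way to the round bottle the last joint hit its range limit and left the tool leaning 2.3°. I placed that bottle with the lean about the jaw axis, then brought the lean down to about 1° by pushing at the reach limits, which cost about 5 s. Everything after that was placed with about 1° of lean and still ended upright.
- **Case contact:** The case brushed the caddy's +y wall with about 5 N while going in, and I moved it over to correct this.
- **View overlap:** The top camera could not see the caddy past the arm at the end, so the final caddy check rests on the wrist depth and the scene picture.

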